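Hold a lens mount against the sprung fence

TASK

Take the aluminium lens mount out of the black tray, lay it flat and lengthwise on the bed of the fixture between the two guide rails, and push its end squarely against the orange spring-backed fence until the black pointers stand in the green zone of the scale. Hold it there steadily for at least three seconds as a third hand for the technician who will clamp it, and finish while still holding it pressed, pointers in the green, touching the fence only with the mount. Never push the pointers into the red, and leave everything else where it is.

Things in the scene. Friction and masses are not known exactly. Their poses are not given: they have to be found in the camera images.
- mount: Lens mount, bare aluminium, 0.2-0.35 kg: flange 80 mm long (x) by 56 wide (y) by 12 thick, with a central upright rectangular hub 40 (x) by 28 (y), from 12 to 50 mm above the underside; small dark lens in the hub's top, four dark screw holes in the flange. Origin: centre of the underside, z up. Both ends (+x, -x) alike. Starts flange down in a pocket of the black tray.
- tray: Black tray, fixed to the bench, 250 mm (x) by 200 (y) by 22 high, walls and floor 4 mm, with one dividing wall each way: 2 by 2 pockets of about 119 by 94 mm. Origin: centre of the underside, z up. One pocket holds the lens mount, the other three a lens barrel each.
- bed (a point): Centre of the fixture's bed: top of a fixed dark steel plate 250 (x) by 160 (y) mm, 12 mm above the bench; z up. +x is the pressing direction. Two aluminium rails, 10 mm high and wide, run along x from -100 to 30 mm, inner faces at y = -35 and 35: the flange lies between with play. Unpushed, the fence's face is at x = 35 mm. Blue fixed block behind: x 86 to 120, y -52 to 52, 32 mm high.
- fence_face (a point): Middle of the orange fence's front face (which looks to the fixture's -x), 6 mm above the bed; it moves with the fence. The fence is 104 mm wide (y), 14 thick, its top 24 mm above the bed.
- fence (a joint): How far the fence is pushed along the fixture's +x, in m: 0 at rest, end stop 0.035. A spring pushes back with 0.4 N per mm from zero. A thin black pointer on each side of the fence moves with it over a coloured scale: white up to 0.014, green 0.014 to 0.024 (5.6 to 9.6 N), white to 0.030, red beyond.
- barrel1: Lens barrel, a steel disc 50 mm across and 18 mm high with a glass face, lying in a pocket of the tray; leave alone. Origin: centre of the underside.
- barrel2: Lens barrel, a steel disc 50 mm across and 18 mm high with a glass face, lying in a pocket of the tray; leave alone. Origin: centre of the underside.
- barrel3: Lens barrel, a steel disc 50 mm across and 18 mm high with a glass face, lying in a pocket of the tray; leave alone. Origin: centre of the underside.
- driver: Screwdriver with a red handle lying on the bench between tray and fixture; leave alone. Origin: under its middle.
- bottle: White bottle with an orange cap, 50 mm across, 110 mm high, standing between tray and fixture at their far side; leave alone. Origin: centre of the underside.

How it is judged (in metres and radians):
On the way, in this order (a step that is already met when the one before it is completed fails the run):
1. the lens mount is lifted clear out of the tray (z of mount in the frame of tray above 0.03 m and contact force between mount and tray below 0.1 N), for 0.1 s.
2. the mount, flat on the bed between the rails, is held squarely against the fence with the pointers in the green for two and a half seconds (value of joint fence between 0.014 and 0.024 m and velocity of joint fence between -0.01 and 0.01 m/s and contact force between mount and fence between 4 and 12 N and y of mount in the frame of bed between -0.01 and 0.01 m and z of mount in the frame of bed between -0.003 and 0.003 m and angle between the x axis of mount and the x axis of bed, either way round below 0.07 rad and angle between mount's own z axis and vertical below 0.06 rad and contact force between the fingers and mount above 1 N and contact force between each of the arm, the fingers and fence below 0.5 N and linear speed of mount below 0.01 m/s), for 2.5 s.
At the end, for the whole second after the job is handed in: Fingers still hold or push the mount; it lies flat on the bed (within 3 mm, 0.06 rad), lengthwise within 0.07 rad and 10 mm of mid-rails; it presses the fence with 4 to 12 N, travel 14 to 24 mm, at rest; the robot does not touch the fence (all of step 2); the arm keeps its last pose, push and grip.
It fails at once if the pointers were pushed into the red (fence travel over 30 mm) (value of joint fence above 0.0305 m).
It fails at once if another thing was displaced by more than 25 mm (distance of any of barrel1, barrel2, barrel3, driver, bottle from where it was at the start of the episode above 0.025 m).
It also fails if it takes over 51 s, if anything falls off the work surface, if the arm or the gripper's body presses on something with over 40 N, if the wrist force passes 120 N, or if a joint passes its speed limit or range.

ROBOT

A 6-joint arm with a two-finger parallel gripper is mounted at the origin on the work surface. World frame = base frame: x ahead of the robot, y to its left, z up, the work surface at z = 0. Lengths are in m, angles in degrees, forces in N, time in s.
With the tool pointing down it reaches from about 0.275 to 0.775 m from the base axis. Payload 14.6 kg.
Tool frame: the origin (TCP) lies between the finger pads; the fingertips stand 19 mm ahead of it and the grasp point (between the pads) is the TCP (nose_length is the z of the fingertips in the tool frame, in m); z points along the fingers, y is the line along which they close (so a half turn about z gives the same grasp; the last joint's range is limited). The gripper opens to 85 mm and grips with 20 to 120 N. Pads are 22 mm wide; open, the fingers measure 114 mm over their backs; the gripper's body (76 mm by 85 mm) begins 54 mm behind the grasp point. The pads swing forward as they close: fully open they stand 13 mm farther back than shut.
Start: joints at [-72.668, 15.075, -2.767, 72.158, 0, 81.102], TCP at [0.232, -0.471, 0.25] pointing down, gripper open.
Joint ranges: [-151.79, 151.79], [-50.71, 97.33], [-67.44, 78.34], [-121.81, 120.89], [-77.56, 73.72], [-180, 180]. Speed limits (degrees/s): [108.29, 108.29, 147.25, 159.86, 180, 180].

INTERFACE

Orientations are given as a 3x3 rotation matrix whose columns are the frame's x, y, z axes.
In Python, from cell import read_state, snapshot, camera_params, close_job, nose_length gives the robot as it stands.
- The arm moves only by the tool step_arm, never from a script. Its arguments are lists of equal length, an entry for each row: "travel": the shift along the world's x, y, z in units of 30 mm (1.0 is 30 mm), a list of three; "twist": the turn, a rotation vector about the world's x, y, z in units of 8 degrees (1.0 is 8 degrees), a list of three. A call has 1 to 12 rows; each row is the pose to reach, as a shift and turn from the pose commanded when the call began; what a row does not reach only later rows make up. A row lasts 1/8 s, in which the tool goes at most 62.5 mm and 10.7 degrees, less where a joint would pass 70% of its speed; a pose out of reach is approached as far as the arm can. A call with a gripper value outside its range is refused whole. "jaw" is the closure in counts, from 0 (fully open) to 255 (shut), set as the call begins (left out, the last holds). The fingers move at their own pace and stop on an object; "grip_force" is the grip in N (left out, the last holds). Time passes only in rows, so rows that repeat a pose let the fingers close. It gives the time, the measured TCP pose, the force, the opening and the grip force at its end, in the units of the state.
- read_state(): the state, without advancing time (a new reading comes with each control period).
- snapshot(name): name is "side" or "top"; returns (picture, depth): 384x512x3 uint8, red, green, blue; 384x512 float32, m along the optical axis (not along the pixel's ray), 0 where there is no reading.
- camera_params(name): a dict with "fx", "fy", "cx", "cy" (pixels), "k1" (the pictures are not rectified: a ray, as slopes to the right and down, at radius r is drawn at 1 + k1 r^2 times it, then the intrinsics apply), "R" (3x3) and "t" (3): a world point X has camera coordinates R X + t. Camera axes: x right, y down, z forward; pixel columns grow to the right and rows downward; lengths in m; the calibration is good to about 2 mm. A picture is of the moment at which its call begins. camera_params takes no time and is no camera call.
- close_job(): hands the job in; it is judged then, once.
The state is a dict: "clock": time; "joint_pos": joint angles; "dq": joint speeds; "effort": joint torques, N m; "tcp_pos": TCP position; "orientation": TCP orientation; "ft_force": force on the tool from outside, world axes, zero at the start; "ft_torque": the same for the moment, N m; "opening": finger opening in m; "grasp_force": force on a finger pad.
Only numpy, scipy, OpenCV 4.12 (cv2) and the standard library are available. Lean on these libraries where they do the work, as an engineer would, in place of code of your own. Each camera call takes 0.05 s, during which the arm holds its last target. There are 200 camera calls.

## Working session

There is one attempt and no reset: what is moved stays moved. The work goes in short steps, Python scripts to look and compute and a tool call to move; the robot and the scene stay as the last step left them, time stands still between calls to the robot, and variables do not carry over. Pictures are saved under pics/ and viewed, at most 10 in all, crops included, and the job is handed in when it is done.

Besides the shell and the picture viewer there is one more tool, called after "Request:" by a JSON object that holds its "name" and its "arguments". step_arm: Moves the arm, as the interface text tells. Its arguments: {"type":"object","properties":{"travel":{"type":"array","items":{"type":"array","items":{"type":"number"}}},"twist":{"type":"array","items":{"type":"array","items":{"type":"number"}}},"jaw":{"type":"number"},"grip_force":{"type":"number"}},"required":["travel","twist"]}

```bash
mkdir -p pics
cat > h.py <<'E'
import numpy as np, cv2
from cell import *
def save(n,img,crop=None,s=1):
    if crop: img=img[crop[1]:crop[3],crop[0]:crop[2]]
    cv2.imwrite('pics/'+n+'.png',cv2.resize(img[...,::-1],None,fx=s,fy=s))
def rays(c,uv):
    uv=np.asarray(uv,float).reshape(-1,1,2)
    K=np.array([[c['fx'],0,c['cx']],[0,c['fy'],c['cy']],[0,0,1]])
    p=cv2.undistortPoints(uv,K,np.array([c['k1'],0,0,0,0.])).reshape(-1,2)
    return np.c_[p,np.ones(len(p))]
def onplane(c,uv,z):
    d=rays(c,uv)@np.array(c['R']); o=-np.array(c['R']).T@np.array(c['t'])
    return o+d*((z-o[2])/d[:,2])[:,None]
def cloud(c,depth):
    v,u=np.mgrid[:384,:512]
    r=rays(c,np.c_[u.ravel(),v.ravel()])*depth.ravel()[:,None]
    return ((r-np.array(c['t']))@np.array(c['R'])).reshape(384,512,3)
E
python3 - <<'E'
from h import *
for n in('top','side'):
    p,d=snapshot(n); np.savez(n+'0.npz',p=p,d=d); save(n+'0',p,s=1.5); c=camera_params(n); print(n,c)
print(nose_length, read_state())
E
```

```text
top {'fx': 438.13518544455377, 'fy': 438.13518544455377, 'cx': 253.37775142225252, 'cy': 206.15001936776588, 'k1': -0.015557132497963715, 'R': array([[-0.10924164, -0.99400649,  0.0041668 ],
       [-0.97270587,  0.10603549, -0.20639711],
       [ 0.20471824, -0.02660023, -0.97845944]]), 't': array([0.06909053, 0.5778448 , 0.79414217])}
side {'fx': 403.86140440254053, 'fy': 403.86140440254053, 'cx': 254.70297381252678, 'cy': 188.8553721081629, 'k1': 0.01687888330801657, 'R': array([[ 0.9409311 , -0.3384444 , -0.01020023],
       [-0.27509906, -0.74656343, -0.60577517],
       [ 0.1974061 ,  0.57279877, -0.79557048]]), 't': array([-0.54819373,  0.18772294,  0.72953388])}
0.019 {'clock': 0.1, 'joint_pos': array([-7.26678394e+01,  1.50971407e+01, -2.79954150e+00,  7.21572217e+01,
       -7.69877370e-04,  8.11029186e+01]), 'dq': array([-0.07502805, -0.07839812,  0.10390005, -0.09032247,  0.00946786,
       -0.00889452]), 'effort': array([ 3.27877351e-03, -6.38578320e+01,  3.85061038e+01,  1.00686311e-02,
       -1.10688086e-04, -6.44418620e-06]), 'tcp_pos': array([ 0.23196591, -0.47073423,  0.24986744]), 'orientation': array([[ 8.97032939e-01,  4.41963597e-01, -2.93101483e-04],
       [ 4.41963675e-01, -8.97032503e-01,  8.94079689e-04],
       [ 1.32229118e-04, -9.31559139e-04, -9.99999557e-01]]), 'ft_force': array([-1.13302424,  0.58681074,  0.05070668]), 'ft_torque': array([-0.04866206, -0.01560812, -0.01740107]), 'grasp_force': 0.0, 'opening': 0.08534452114940132}
```

View pics/top0.png

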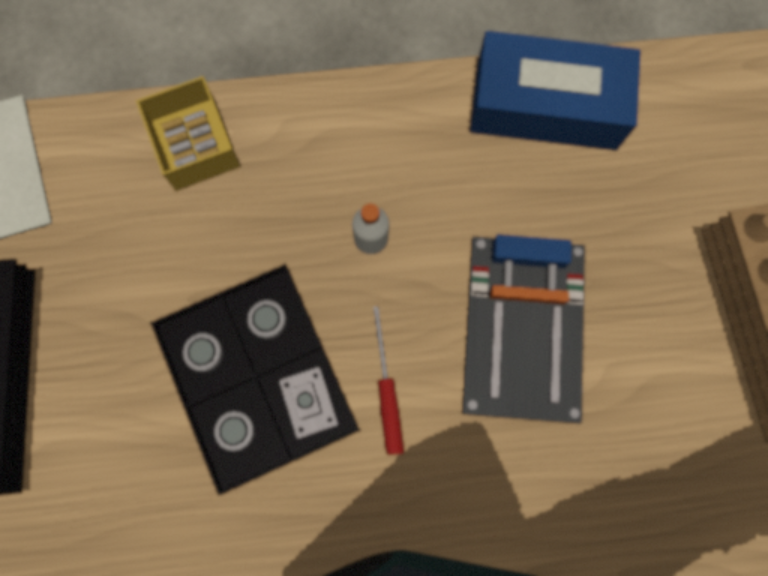

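View pics/side0.png

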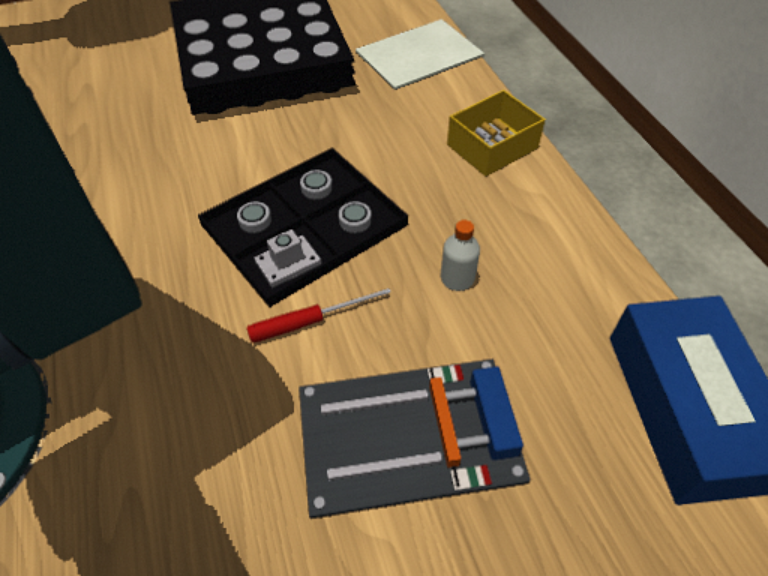

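The top view shows the mount in the tray's lower-right pocket at about (308,402) in the 1.5x picture. The fixture plate has corners at (472,237), (584,245), (581,421) and (463,412), with the orange fence at (530,294). The side view agrees.

```bash
cat > m.py <<'E'
from h import *
def rect(pts):
    (c,wh,a)=cv2.minAreaRect(pts[:,:2].astype(np.float32)*1000)
    b=cv2.boxPoints((c,wh,a)); e=[b[1]-b[0],b[2]-b[1]]; e=max(e,key=np.linalg.norm)
    return np.round(c,1),np.round(wh,1),round(np.degrees(np.arctan2(e[1],e[0]))%180,2)
def big(mask):
    cs,_=cv2.findContours(mask.astype(np.uint8),cv2.RETR_EXTERNAL,cv2.CHAIN_APPROX_NONE)
    return max(cs,key=cv2.contourArea).reshape(-1,2)
for n,roi,roif in(('top',(170,230,245,300),(295,145,405,290)),('side',(155,140,225,195),(190,230,360,350))):
    z=np.load(n+'0.npz'); p,d=z['p'],z['d']; c=camera_params(n); P=cloud(c,d)
    hsv=cv2.cvtColor(p,cv2.COLOR_RGB2HSV).astype(int)
    m=np.zeros((384,512),bool); x0,y0,x1,y1=roi; m[y0:y1,x0:x1]=1
    br=m&(hsv[...,2]>95)&(hsv[...,1]<60)
    if n=='top': print('flange',rect(onplane(c,big(br),.016)))
    hub=m&(P[...,2]>.046)&(P[...,2]<.065); q=P[hub]; print(n,'hub',len(q),np.median(q[:,2]),rect(q))
    fl=br&(P[...,2]>.008)&(P[...,2]<.022); print(n,'flange depth z',np.median(P[fl][:,2]),rect(P[fl]))
    m[:]=0; x0,y0,x1,y1=roif; m[y0:y1,x0:x1]=1
    wood=(hsv[...,0]>8)&(hsv[...,0]<28)&(hsv[...,1]>70)
    pl=m&(hsv[...,2]<90)&(hsv[...,1]<75)
    org=m&(hsv[...,0]<14)&(hsv[...,1]>170)&(hsv[...,2]>110)
    k=cv2.morphologyEx((pl|org).astype(np.uint8),cv2.MORPH_CLOSE,np.ones((9,9)))
    print(n,'plate',rect(onplane(c,big(k),.012)))
    print(n,'fence',rect(onplane(c,big(org),.036)),[np.round(np.median(P[org],0),4)])
    rl=m&(hsv[...,2]>110)&(hsv[...,1]<50)
    cs,_=cv2.findContours(rl.astype(np.uint8),cv2.RETR_EXTERNAL,cv2.CHAIN_APPROX_NONE)
    for k in cs:
        if cv2.contourArea(k)>60: print('  rail',rect(onplane(c,k.reshape(-1,2),.022)))
E
python3 m.py
```

```text
flange (array([476.5, 114.1]), array([81.4, 57.5]), np.float32(12.71))
top hub 319 0.05492214260699126 (array([475.8, 113.7]), array([39.9, 28. ]), np.float32(12.61))
top flange depth z 0.016539085614291998 (array([475.9, 113.9]), array([80. , 56.1]), np.float32(12.52))
top plate (array([ 548.2, -189.8]), array([157.3, 251.1]), np.float32(169.13))
top fence (array([ 587.2, -196.3]), array([99.3, 13.8]), np.float32(79.6)) [array([ 0.5874, -0.1962,  0.0361])]
  rail (array([ 505.2, -223. ]), array([ 11.1, 128.8]), np.float32(169.1))
  rail (array([ 520. , -144.3]), array([ 11.1, 129. ]), np.float32(169.1))
  rail (array([ 603.7, -133.4]), array([23., 19.]), np.float32(83.79))
side hub 243 0.0541514560083016 (array([476.8, 112.7]), array([41. , 30.3]), np.float32(10.9))
side flange depth z 0.016248615693821144 (array([466.6, 156.9]), array([ 79.4, 148.5]), np.float32(102.25))
side plate (array([ 547.8, -194.6]), array([160.4, 252.3]), np.float32(169.06))
side fence (array([ 587.3, -200.9]), array([103.4,  14. ]), np.float32(79.04)) [array([ 0.588 , -0.2063,  0.0355])]
  rail (array([ 578.1, -268.5]), array([23.1, 18.7]), np.float32(79.31))
  rail (array([ 504.1, -224.8]), array([ 10.9, 129. ]), np.float32(169.0))
  rail (array([ 609.8, -232.8]), array([ 8.4, 36.3]), np.float32(169.07))
  rail (array([ 519.6, -146.7]), array([ 10.7, 128.6]), np.float32(168.99))
  rail (array([ 621. , -172.8]), array([ 9.3, 35.5]), np.float32(168.82))
```

Request:
{"name": "step_arm", "arguments": {"travel": [[0.5, 1.22, 0], [1.02, 2.43, 0], [1.52, 3.65, 0], [2.03, 4.87, 0], [2.54, 6.08, 0], [3.05, 7.3, 0], [3.56, 8.52, 0], [4.06, 9.74, 0], [4.57, 10.95, 0], [5.08, 12.17, 0], [5.6, 13.4, 0], [6.1, 14.6, 0]], "twist": [[0, 0, 1.3], [0, 0, 2.6], [0, 0, 3.9], [0, 0, 5.2], [0, 0, 6.5], [0, 0, 7.8], [0, 0, 9.1], [0, 0, 10.4], [0, 0, 11.7], [0, 0, 13], [0, 0, 14.3], [0, 0, 15.6]], "jaw": 90, "grip_force": 60}}

```text
clock: 1.6
tcp_pos: [0.4153, -0.0316, 0.2502]
orientation: [[-0.878, 0.479, -0.0], [0.479, 0.878, 0.0], [0.0, -0.0, -1.0]]
ft_force: [0.8, -0.1, 0.1]
opening: 0.0554
grasp_force: 0.0
```

Request:
{"name": "step_arm", "arguments": {"travel": [[0.5, 1.2, 0], [1.0, 2.4, 0], [1.5, 3.6, 0], [2.03, 4.86, -0.5], [2.03, 4.86, -2], [2.03, 4.86, -3.5], [2.03, 4.86, -4.3], [2.03, 4.86, -4.3], [2.03, 4.86, -4.3]], "twist": [[0, 0, 1.3], [0, 0, 2.6], [0, 0, 3.9], [0, 0, 5.15], [0, 0, 5.15], [0, 0, 5.15], [0, 0, 5.15], [0, 0, 5.15], [0, 0, 5.15]]}}

```text
clock: 2.72
tcp_pos: [0.4764, 0.1129, 0.1222]
orientation: [[-0.977, -0.212, 0.001], [-0.212, 0.977, 0.0], [-0.001, -0.0, -1.0]]
ft_force: [-0.3, 0.4, -0.2]
opening: 0.0553
grasp_force: 0.0
```

Run:
```python
from h import *
s=read_state();print(s['tcp_pos'],np.degrees(np.arctan2(s['orientation'][1,0],s['orientation'][0,0])),s['joint_pos'].round(1))
p,d=snapshot('side');save('s1',p,(120,80,300,230),3)
```

```text
[0.47641749 0.11288515 0.1222276 ] -167.769486592348 [  3.8  16.1 -22.3  51.5  -0.   -8.4]
```

View pics/s1.png

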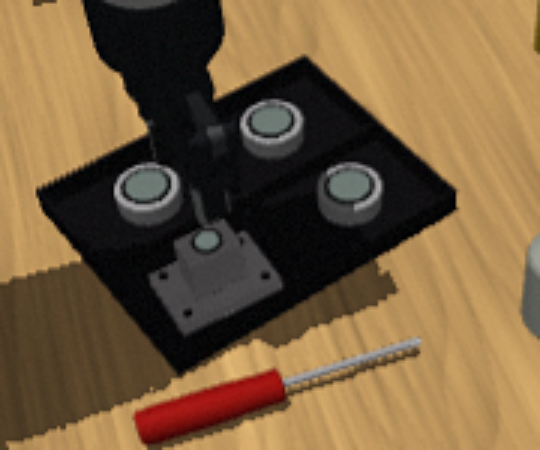

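The gripper stands above the mount hub (about (208,245) in this crop), with its fingers straddling it, so I go down.

Request:
{"name": "step_arm", "arguments": {"travel": [[0, 0.01, -0.8], [0, 0.01, -1.6], [0, 0.01, -2.2], [0, 0.01, -2.53], [0, 0.01, -2.53], [0, 0.01, -2.53]], "twist": [[0, 0, 0.04], [0, 0, 0.04], [0, 0, 0.04], [0, 0, 0.04], [0, 0, 0.04], [0, 0, 0.04]]}}

```text
clock: 3.52
tcp_pos: [0.4765, 0.1132, 0.0462]
orientation: [[-0.976, -0.217, 0.001], [-0.217, 0.976, 0.0], [-0.001, -0.0, -1.0]]
ft_force: [0.2, -0.0, -0.3]
opening: 0.0554
grasp_force: 0.0
```

Request:
{"name": "step_arm", "arguments": {"travel": [[0, 0, 0], [0, 0, 0], [0, 0, 0], [0, 0, 0], [0, 0, 0], [0, 0, 0]], "twist": [[0, 0, 0], [0, 0, 0], [0, 0, 0], [0, 0, 0], [0, 0, 0], [0, 0, 0]], "jaw": 255, "grip_force": 60}}

```text
clock: 4.28
tcp_pos: [0.4763, 0.1131, 0.046]
orientation: [[-0.976, -0.217, 0.001], [-0.217, 0.976, -0.0], [-0.001, -0.0, -1.0]]
ft_force: [-2.7, -0.9, 8.0]
opening: 0.0271
grasp_force: 59.9
```

Request:
{"name": "step_arm", "arguments": {"travel": [[0, 0, 0.3], [0, 0, 1], [0, 0, 2], [0, 0, 3], [0, 0, 4], [0, 0, 4.5], [0, 0, 4.5], [0, 0, 4.5]], "twist": [[0, 0, 0], [0, 0, 0], [0, 0, 0], [0, 0, 0], [0, 0, 0], [0, 0, 0], [0, 0, 0], [0, 0, 0]]}}

```text
clock: 5.28
tcp_pos: [0.4755, 0.1131, 0.1799]
orientation: [[-0.976, -0.217, -0.001], [-0.217, 0.976, -0.0], [0.001, 0.0, -1.0]]
ft_force: [0.5, -0.2, -2.5]
opening: 0.0269
grasp_force: 59.4
```

Request:
{"name": "step_arm", "arguments": {"travel": [[0.1, -0.5, 0], [0.3, -1.6, 0], [0.5, -2.7, 0], [0.7, -3.8, 0], [0.9, -4.9, 0], [1.1, -6.0, 0], [1.3, -7.1, 0], [1.5, -8.2, 0], [1.7, -9.3, 0], [1.85, -10.05, 0], [1.85, -10.05, 0], [1.85, -10.05, 0]], "twist": [[0, 0, -0.2], [0, 0, -0.5], [0, 0, -0.8], [0, 0, -1.1], [0, 0, -1.4], [0, 0, -1.7], [0, 0, -2.0], [0, 0, -2.4], [0, 0, -2.7], [0, 0, -2.94], [0, 0, -2.94], [0, 0, -2.94]]}}

```text
clock: 6.78
tcp_pos: [0.5311, -0.1879, 0.1801]
orientation: [[-0.982, 0.19, -0.001], [0.19, 0.982, 0.001], [0.001, 0.0, -1.0]]
ft_force: [0.4, 0.1, -2.1]
opening: 0.0273
grasp_force: 59.7
```

Request:
{"name": "step_arm", "arguments": {"travel": [[0, 0, -0.7], [0, 0, -1.5], [0, 0, -2.2], [0, 0, -2.9], [0, 0, -3.1], [0, 0, -3.1], [0, 0, -3.1]], "twist": [[0, 0, 0], [0, 0, 0], [0, 0, 0], [0, 0, 0], [0, 0, 0], [0, 0, 0], [0, 0, 0]]}}

```text
clock: 7.65
tcp_pos: [0.5318, -0.1884, 0.0882]
orientation: [[-0.982, 0.19, 0.001], [0.19, 0.982, -0.001], [-0.001, -0.0, -1.0]]
ft_force: [0.2, -0.4, -2.2]
opening: 0.027
grasp_force: 59.6
```

Run:
```python
from h import *
s=read_state();print(s['clock'],s['tcp_pos'],np.degrees(np.arctan2(s['orientation'][1,0],s['orientation'][0,0])),s['ft_force'])
for n in('top','side'):
    p,d=snapshot(n);np.savez(n+'2.npz',p=p,d=d)
    save(n+'2',p,(290,130,420,300) if n=='top' else (180,180,380,350),3)
```

```text
7.65 [ 0.53182286 -0.18836257  0.08819891] 169.0446278608007 [ 0.19464322 -0.35747076 -2.21428369]
```

View pics/side2.png

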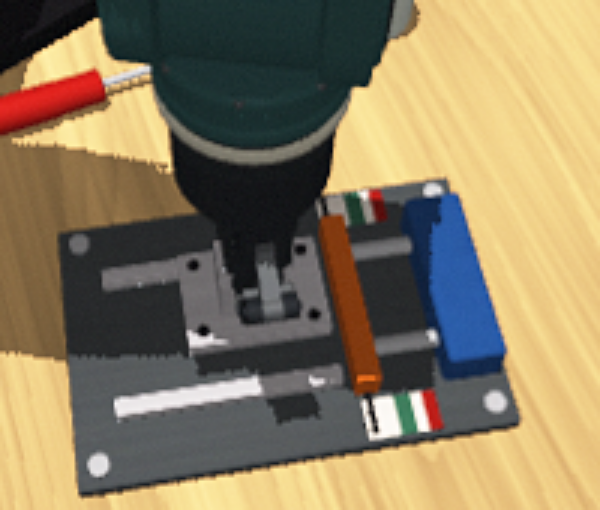

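View pics/top2.png

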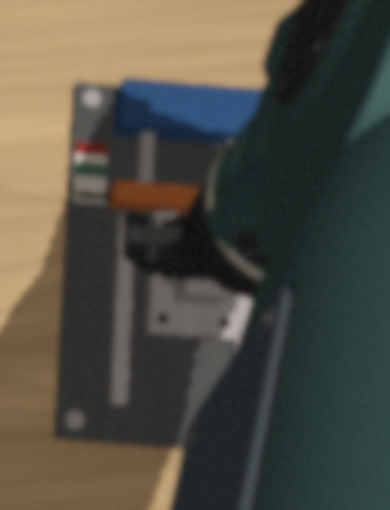

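The side view shows the mount held level above the bed, short of the fence. Its screw holes are at (193,265), (300,249), (314,313) and (204,331), and I measure its pose in the hand from these.

Run:
```python
from h import *
c=camera_params('side');z=np.load('side2.npz');P=cloud(c,z['d'])
uv=np.array([(193,265),(300,249),(314,313),(204,331)])/3+180-1/3
print([P[int(round(v)),int(round(u))].round(4).tolist() for u,v in uv])
q=onplane(c,uv,.058)*1000; print(q.round(1),q.mean(0))
for a,b in((0,1),(3,2),(0,3),(1,2)): e=q[b]-q[a];print(np.linalg.norm(e),np.degrees(np.arctan2(e[1],e[0])))
B=np.array([546.6,-191.3]);t=np.radians(-10.95);R=np.array([[np.cos(t),np.sin(t)],[-np.sin(t),np.cos(t)]])
print(R@(q.mean(0)[:2]-B))
```

```text
[[0.5051, -0.1633, 0.059], [0.5664, -0.1752, 0.0582], [0.558, -0.2137, 0.0597], [0.4986, -0.2027, 0.0584]]
[[ 505.3 -162.8   58. ]
 [ 566.2 -174.3   58. ]
 [ 558.8 -213.2   58. ]
 [ 498.2 -202.3   58. ]] [ 532.11020619 -188.16738708   58.        ]
61.99280305516204 -10.758058124770791
61.67008332515999 -10.215771788771008
40.167422402810494 -100.20559552722011
39.58192441534449 -100.66857496057101
[-14.8210298    0.32320891]
```

Request:
{"name": "step_arm", "arguments": {"travel": [[0, -0.02, -0.4], [0, -0.02, -0.8], [0, -0.02, -1.0], [0, -0.02, -1.06], [0, -0.02, -1.1], [0, -0.02, -1.1], [0, -0.02, -1.1]], "twist": [[0, 0, 0], [0, 0, 0], [0, 0, 0], [0, 0, 0], [0, 0, 0], [0, 0, 0], [0, 0, 0]]}}

```text
clock: 8.62
tcp_pos: [0.5315, -0.189, 0.0546]
orientation: [[-0.982, 0.19, 0.0], [0.19, 0.982, -0.0], [-0.0, -0.0, -1.0]]
ft_force: [0.3, 0.8, -2.6]
opening: 0.027
grasp_force: 59.6
```

Request:
{"name": "step_arm", "arguments": {"travel": [[0, 0, -0.02], [0, 0, -0.04], [0, 0, -0.04], [0, 0, -0.04]], "twist": [[0, 0, 0], [0, 0, 0], [0, 0, 0], [0, 0, 0]]}}

```text
clock: 9.12
tcp_pos: [0.5316, -0.189, 0.0541]
orientation: [[-0.982, 0.19, 0.001], [0.19, 0.982, -0.0], [-0.001, -0.0, -1.0]]
ft_force: [-3.3, 2.3, 11.4]
opening: 0.0268
grasp_force: 61.6
```

Request:
{"name": "step_arm", "arguments": {"travel": [[0, 0, 0.02], [0.1, -0.02, 0.02], [0.2, -0.04, 0.02], [0.3, -0.06, 0.02], [0.4, -0.08, 0.02], [0.5, -0.1, 0.02], [0.6, -0.12, 0.02], [0.65, -0.13, 0.02], [0.65, -0.13, 0.02], [0.65, -0.13, 0.02]], "twist": [[0, 0, 0], [0, 0, 0], [0, 0, 0], [0, 0, 0], [0, 0, 0], [0, 0, 0], [0, 0, 0], [0, 0, 0], [0, 0, 0], [0, 0, 0]]}}

```text
clock: 10.38
tcp_pos: [0.55, -0.1926, 0.0541]
orientation: [[-0.982, 0.19, -0.002], [0.19, 0.982, 0.0], [0.002, -0.0, -1.0]]
ft_force: [-9.3, 3.3, 12.2]
opening: 0.0268
grasp_force: 61.8
```

Run:
```python
from h import *
s=read_state();print(s['clock'],s['tcp_pos'],s['ft_force'],s['ft_torque'])
p,d=snapshot('side');np.savez('side3.npz',p=p,d=d);save('side3',p,(200,220,370,345),4)
```

```text
10.375 [ 0.54996143 -0.19261733  0.05406547] [-9.27384412  3.28909647 12.24196425] [0.3232164  1.76729079 0.02138155]
```

View pics/side3.png

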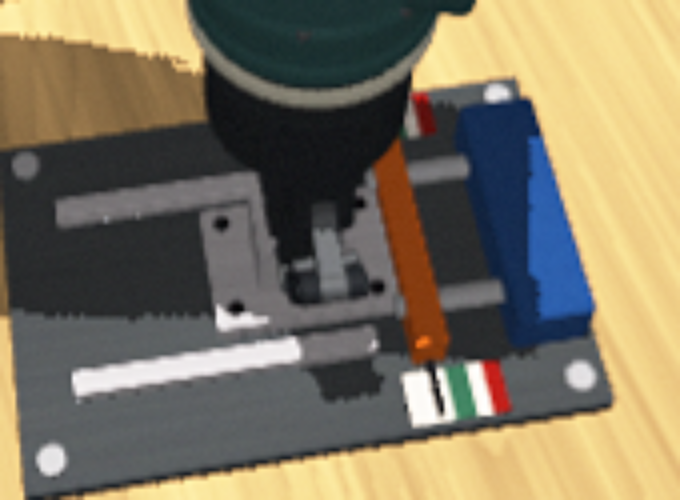

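The mount's end lies flat against the fence. The near pointer is at (436,390), still in the white at about 9 mm, and the green runs from x≈450 to 474. I push about 10 mm more.

Request:
{"name": "step_arm", "arguments": {"travel": [[0.04, -0.01, 0.01], [0.1, -0.02, 0.01], [0.16, -0.03, 0.01], [0.22, -0.04, 0.01], [0.28, -0.05, 0.01], [0.32, -0.06, 0.01], [0.33, -0.06, 0.01], [0.33, -0.06, 0.01], [0.33, -0.06, 0.01], [0.33, -0.06, 0.01]], "twist": [[0, 0, 0], [0, 0, 0], [0, 0, 0], [0, 0, 0], [0, 0, 0], [0, 0, 0], [0, 0, 0], [0, 0, 0], [0, 0, 0], [0, 0, 0]]}}

```text
clock: 11.68
tcp_pos: [0.5591, -0.1944, 0.0542]
orientation: [[-0.982, 0.191, -0.003], [0.191, 0.982, 0.0], [0.003, -0.0, -1.0]]
ft_force: [-13.3, 1.6, 11.6]
opening: 0.0269
grasp_force: 61.7
```

Run:
```python
from h import *
s=read_state();print(s['clock'],s['tcp_pos'],s['ft_force'],s['orientation'].round(4))
p,d=snapshot('side');np.savez('side4.npz',p=p,d=d);save('side4',p,(200,220,370,345),4)
```

```text
11.675 [ 0.55909905 -0.19435963  0.05416822] [-13.27846524   1.60268875  11.58548797] [[-9.817e-01  1.906e-01 -3.300e-03]
 [ 1.906e-01  9.817e-01  2.000e-04]
 [ 3.200e-03 -5.000e-04 -1.000e+00]]
```

View pics/side4.png

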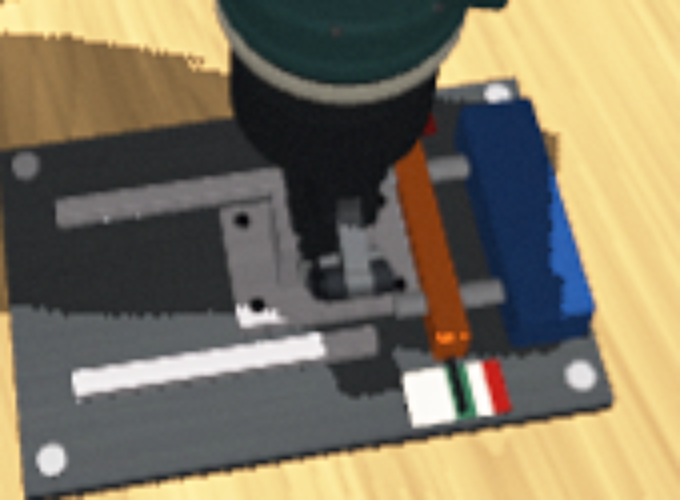

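The pointer is at (459,390), in the middle of the green (about 18 mm). I hold it there.

Request:
{"name": "step_arm", "arguments": {"travel": [[0, 0, 0], [0, 0, 0], [0, 0, 0], [0, 0, 0], [0, 0, 0], [0, 0, 0], [0, 0, 0], [0, 0, 0], [0, 0, 0], [0, 0, 0], [0, 0, 0], [0, 0, 0]], "twist": [[0, 0, 0], [0, 0, 0], [0, 0, 0], [0, 0, 0], [0, 0, 0], [0, 0, 0], [0, 0, 0], [0, 0, 0], [0, 0, 0], [0, 0, 0], [0, 0, 0], [0, 0, 0]]}}

```text
clock: 13.22
tcp_pos: [0.5591, -0.1944, 0.0541]
orientation: [[-0.982, 0.191, -0.003], [0.191, 0.982, 0.0], [0.003, -0.0, -1.0]]
ft_force: [-13.5, 2.2, 12.3]
opening: 0.0272
grasp_force: 61.7
```

Request:
{"name": "step_arm", "arguments": {"travel": [[0, 0, 0], [0, 0, 0], [0, 0, 0], [0, 0, 0], [0, 0, 0], [0, 0, 0], [0, 0, 0], [0, 0, 0], [0, 0, 0], [0, 0, 0], [0, 0, 0], [0, 0, 0]], "twist": [[0, 0, 0], [0, 0, 0], [0, 0, 0], [0, 0, 0], [0, 0, 0], [0, 0, 0], [0, 0, 0], [0, 0, 0], [0, 0, 0], [0, 0, 0], [0, 0, 0], [0, 0, 0]]}}

```text
clock: 14.72
tcp_pos: [0.5591, -0.1943, 0.0541]
orientation: [[-0.982, 0.191, -0.003], [0.191, 0.982, 0.0], [0.003, -0.0, -1.0]]
ft_force: [-13.6, 0.9, 11.2]
opening: 0.0271
grasp_force: 61.7
```

Request:
{"name": "step_arm", "arguments": {"travel": [[0, 0, 0], [0, 0, 0], [0, 0, 0], [0, 0, 0], [0, 0, 0], [0, 0, 0], [0, 0, 0], [0, 0, 0], [0, 0, 0], [0, 0, 0], [0, 0, 0], [0, 0, 0]], "twist": [[0, 0, 0], [0, 0, 0], [0, 0, 0], [0, 0, 0], [0, 0, 0], [0, 0, 0], [0, 0, 0], [0, 0, 0], [0, 0, 0], [0, 0, 0], [0, 0, 0], [0, 0, 0]]}}

```text
clock: 16.23
tcp_pos: [0.5591, -0.1944, 0.0541]
orientation: [[-0.982, 0.191, -0.003], [0.191, 0.982, 0.0], [0.003, -0.0, -1.0]]
ft_force: [-13.4, 1.3, 11.6]
opening: 0.0273
grasp_force: 61.7
```

Run:
```python
from h import *
s=read_state();print(s['clock'],s['tcp_pos'],s['ft_force'])
p,d=snapshot('side');c=camera_params('side');P=cloud(c,d)
B=np.array([546.6,-191.3]);t=np.radians(-10.95);R=np.array([[np.cos(t),np.sin(t)],[-np.sin(t),np.cos(t)]])
# screw holes seen in side4 crop (242,219),(257,304),(399,284),(381,201)
uv=np.array([(242,219),(257,304),(399,284),(381,201)])/4+np.array([200,220])-.37
q=onplane(c,uv,.024)*1000;m=q.mean(0)[:2]
print(R@(m-B),[np.degrees(np.arctan2(*(q[b]-q[a])[[1,0]])) for a,b in((0,3),(1,2))])
def org(p):
    h=cv2.cvtColor(p,cv2.COLOR_RGB2HSV).astype(int);k=(h[...,0]<14)&(h[...,1]>170)&(h[...,2]>80);k[:,:290]=0;k[:230]=0;k[345:]=0
    return k
for n,pp in(('0',np.load('side0.npz')['p']),('4',np.load('side4.npz')['p']),('now',p)):
    k=org(pp); k[:285]=0; k[:,360:]=0
    v,u=np.nonzero(k); w=onplane(c,np.c_[u,v],.036)[:,:2]*1000-B; print(n,np.median((w@R.T)[:,0]))
fl=P[285:300,258:266]; print('depth z flange',np.median(P[int(260/4+220)+0,int(250/4+200)]),P[285,262])
save('end',p,(200,220,370,345),4)
```

```text
16.225 [ 0.55910498 -0.19436605  0.05414097] [-13.36319382   1.25954535  11.60136948]
[13.15790952 -0.42449219] [np.float64(-12.070460301028348), np.float64(-11.63493258483819)]
0 42.93026656558994
4 59.656965015228835
now 59.649653513098826
depth z flange 0.02417819833752837 [ 0.52873865 -0.18819464  0.0241782 ]
```

View pics/end.png

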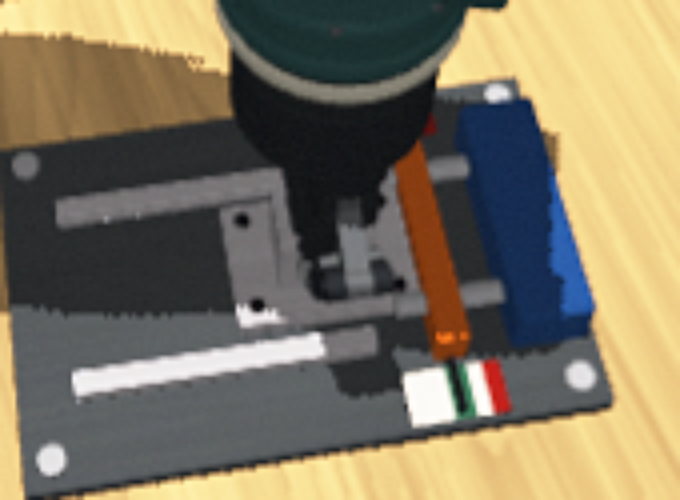

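The pointer is unchanged in the green. Fence travel measures about 17–18 mm, with the mount flat, square and at rest, so I hand in the job.

```bash
python3 -c "
from cell import *
print(close_job())"
```

```text
the job is handed in; nothing more can be done
None
```

The mount is flat between the rails and pressed squarely against the fence; I held it over 4 s with the visible pointer steady mid-green (about 17–18 mm travel) and handed the job in still holding; no verdict was returned.

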